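Unclamp a coated glass plate and lay it on the sloping drying rack

ROBOT

A 6-joint arm with a two-finger parallel gripper is mounted at the origin on the work surface. World frame = base frame: x ahead of the robot, y to its left, z up, the work surface at z = 0. Lengths are in m, angles in rad, forces in N, time in s.
With the tool pointing down it reaches from about 0.4 to 0.925 m from the base axis. Payload 3.4 kg.
Tool frame: the origin (TCP) lies midway between the tips of the shut fingers; the grasp point (between the pads) lies 19 mm behind it; z points along the fingers, y is the line along which they close (so a half turn about z gives the same grasp; the last joint's range is limited). The gripper opens to 85 mm and grips with 20 to 120 N. Pads are 22 mm wide; open, the fingers measure 114 mm over their backs; the gripper's body (76 mm by 85 mm) begins 54 mm behind the grasp point. The pads swing forward as they close: fully open they stand 13 mm farther back than shut.
Start: joints at [1.135, 0.307, 1.506, -0, 1.328, -0.073], TCP at [0.204, 0.538, 0.231] pointing down, gripper open.
Joint ranges: [-3.12, 3.12], [-1.05, 2.28], [0.14, 2.33], [-1.42, 4.57], [0.1, 2.73], [-2.68, 2.68]. Speed limits (rad/s): [2.57, 2.57, 3.14, 3.14, 3.14, 3.14].

INTERFACE

Orientations are given as a rotation vector (axis times angle).
In Python, from cell import status, camera, workorder gives the robot as it stands.
- The arm moves only by the tool jog_arm, never from a script. Its argument "plan" is a list of rows, each an object with "delta_pos": the shift along the tool's x, y, z scaled (see below), a list of three; "rotation": the turn, a rotation vector about the tool's x, y, z scaled (see below), a list of three. A call has exactly 10 rows; each row shifts and turns the commanded pose from where the row before left it, along the tool's axes as they then stand; what a row does not reach is not made up. The controller multiplies each number of a shift by 50 cm and each number of a turn by pi/2 rad. A row lasts 1/8 s, in which the tool goes at most 62.5 mm and 10.7 degrees, less where a joint would pass 70% of its speed; a pose out of reach is approached as far as the arm can. A call with a number of a shift or a turn outside -1 to 1 is refused whole. A call with a gripper value outside its range is refused whole. "jaw" is the opening, from -1 (shut) to 1 (fully open), set as the call begins (left out, the last holds). The fingers move at their own pace and stop on an object; the grip force is fixed at half the most. Time passes only in rows, so rows that do not move let the fingers close, or fill a call up. It gives the time, the measured TCP pose, the force, the opening and the grip force at its end, in the units of the state.
- status.state(): the state, without advancing time (a new reading comes with each control period).
- camera(name): name is "scene" or "top" or "wrist"; returns a dict with "img" (420x560x3 uint8, blue, green, red), "depth" (420x560 float32, m along the optical axis (not along the pixel's ray), 0 where there is no reading), "camera_matrix" (3x3 intrinsics, pixels), "rvec" (rotation vector, rad) and "tvec" (3), from world to camera coordinates, as OpenCV has them. Camera axes: x right, y down, z forward; pixel columns grow to the right and rows downward; lengths in m; the calibration is good to about 2 mm. A picture is of the moment at which its call begins.
- workorder.close_job(): hands the job in; it is judged then, once.
The state is a dict: "clock": time; "q": joint angles; "qvel": joint speeds; "tau": joint torques, N m; "eef_pos": TCP position; "ee_rot": TCP orientation; "contact_force": force on the tool from outside, world axes, zero at the start; "moment": the same for the moment, N m; "width": finger opening in m; "grip_force": force on a finger pad.
Only numpy, scipy, OpenCV 4.12 (cv2) and the standard library are available. Lean on these libraries where they do the work, as an engineer would, in place of code of your own. Each camera call takes 0.05 s, during which the arm holds its last target. There are 200 camera calls.

TASK

Raise the spring-loaded hold-down finger of the drawdown coater until it stays up by itself. Then slide the coated glass plate clear of the fixed lip at its other end without forcing it against the lip, and lay it gently, coated face up, flat on the two sloping rails of the empty drying rack, resting down against the two upturned tabs, and let go. Do not drop the plate, leave the finger standing up, and do not disturb the plate that is already drying or the other things on the bench.

Things in the scene. Friction and masses are not known exactly. Their poses are not given: they have to be found in the camera images.
- coater: Drawdown coater, fixed: grey base 320 x 100 mm (x from -115 to 205 mm), top at z = 18 mm; on it a steel bed 142 mm long (x) but only 40 mm wide (y), top at z = 42 mm, so the plate overhangs it by 10 mm along both long sides. Origin: on the bench under the bed's middle. x runs along the bed from the fixed lip (negative) to the finger's hinge (positive), z up.
- lip: Fixed aluminium lip at the -x end of the coater's bed, same frame as the coater. It overhangs the last 8 mm of the plate: its edge is at x = -67 mm, its underside at z = 50 mm (2 mm above the plate), its top at 58 mm. A stop block stands behind it; two cheeks, 33 mm either side of the middle, end at x = -61 mm.
- finger (a joint): Hinge angle of the hold-down finger in rad: 0 = pressing on the plate, grows as it is raised, stop at 1.35. Over-centre spring: below about 0.6 it pulls the finger down (about 8 N at the knob when closed, less as it rises); beyond 0.6 it throws the finger up to the stop, where it stays.
- finger_knob (a point): Centre of the black ball knob, 26 mm in diameter, on a stem above the free end of the finger. Finger down: at x = 60 mm, z = 98 mm of the coater, that is 85 mm from the hinge towards -x and 34 mm above it. The rubber toe below it presses on the plate. Gripped firmly, the ball does not turn freely between jaw pads and can creep out: let the tool lean over with the finger.
- finger_hinge (a point): Centre of the finger's hinge, at x = 145 mm, z = 64 mm of the coater; its pin runs along the coater's y. The finger turns in the upright plane through the coater's x axis: the knob rises and goes over towards +x.
- plate: The coated plate held in the coater: opal-glass plate 150 x 60 x 6 mm, about 0.135 kg, white with a grey coat on the top face. Origin: centre of its underside; x along its length, y across, z out of the coated face. At the start it lies on the bed with the same axes and middle as the coater. Its long edges can be gripped across the 60 mm width.
- rack_free: The empty drying rack, fixed: aluminium foot 150 x 56 mm, 6 mm thick, with two sloping rails on rods. Origin: on the bench under the middle of the slope. The slope rises along its +x, which points roughly towards the robot: the slope faces away from the robot. It looks the same as the other rack, but carries no plate.
- rack_free_ramp: Sloping seat of the empty rack: two rails 9 mm wide, 16 mm either side of the middle, 35 degrees (0.61 rad) from level; at the lower end two tabs stand 12 mm above the rails. Origin: in the plane of the rails' tops, 82 mm above the bench, 75 mm up the slope from the tabs; x up the slope, y across, z out of it. A well-laid plate has its origin and axes here (or is turned end for end).
- rack_used: The occupied drying rack, fixed, the same as the empty one, with another plate on it.
- dry_plate: Bystander: a plate the same as the first, loose, already lying on the occupied rack. Origin: centre of its underside.
- applicator: Bystander: doctor-blade applicator, a steel frame 70 x 40 x 30 mm, loose. Origin: centre of its underside.
- jar: Bystander: small amber jar with a white cap, 40 mm in diameter, 68 mm tall. Origin: centre of its underside.
- cork_ring: Bystander: cork flask ring, 100 mm across, 32 mm high. Origin: centre of its underside.
- wash_bottle: Bystander: white bottle, 70 mm in diameter, 190 mm tall. Origin: centre of its underside.
- beaker: Bystander: glass beaker, 84 mm in diameter, 115 mm tall. Origin: centre of its underside.
- spanner: Bystander: steel spanner, 170 mm long, lying on the right. Origin: centre of its underside.
Mind the look-alikes: they are no part of the job. Leave any blue, pink or red look-alike of the rack_free alone.

How it is judged:
On the way, in this order (a step that is already met when the one before it is completed fails the run):
1. the finger is raised past its dead centre while the plate still lies in its place in the coater (value of joint finger above 0.9 rad and distance of plate from where it was at the start of the episode below 0.012 m), for 0.2 s.
2. the plate has been lifted clear of the bed in the fingers, the finger still up (z of plate in the frame of coater above 0.08 m and contact force between the fingers and plate above 0.5 N and value of joint finger above 0.9 rad), for 0.2 s.
At the end, for the whole second after the job is handed in: The plate lies at rest, released, coated face up, flat on both rails of the empty rack (within 4 degrees and 4 mm), down against the tabs (not more than 8 mm above them), within 12 mm of the middle and 8 degrees of straight; the finger stands up by itself (beyond 0.9 rad) (x of plate in the frame of rack_free_ramp between -0.006 and 0.008 m and y of plate in the frame of rack_free_ramp between -0.012 and 0.012 m and z of plate in the frame of rack_free_ramp between -0.004 and 0.004 m and angle between the z axis of plate and the z axis of rack_free_ramp, either way round below 0.07 rad and angle between the x axis of plate and the x axis of rack_free_ramp, either way round below 0.14 rad and angle between plate's own z axis and vertical below 1 rad and linear speed of plate below 0.02 m/s and value of joint finger above 0.9 rad); the robot touches nothing.
It fails at once if the plate is dropped: it moves faster than 0.4 m/s while the gripper does not hold it (linear speed of plate above 0.4 m/s and contact force between the fingers and plate below 0.1 N).
It fails at once if the plate is forced against the fixed lip with more than 20 N (contact force between plate and lip above 20 N).
It fails at once if the plate that is already drying is moved by more than 10 mm (distance of dry_plate from where it was at the start of the episode above 0.01 m).
It fails at once if another thing on the bench is moved by more than 20 mm (distance of any of applicator, jar, cork_ring, wash_bottle, beaker, spanner from where it was at the start of the episode above 0.02 m).
It also fails if it takes over 54 s, if anything falls off the work surface, if the arm or the gripper's body presses on something with over 40 N, if the wrist force passes 120 N, or if a joint passes its speed limit or range.

## Working session

There is one attempt and no reset: what is moved stays moved. The work goes in short steps, Python scripts to look and compute and a tool call to move; the robot and the scene stay as the last step left them, time stands still between calls to the robot, and variables do not carry over. Pictures are saved under pics/ and viewed, at most 10 in all, crops included, and the job is handed in when it is done.

Besides the shell and the picture viewer there is one more tool, called after ">>>" by a JSON object that holds its "op" and its "data", one argument or row to a line. jog_arm: Moves the arm, as the interface text tells. Shifts and turns lie within -1 to 1; 1 stands for 50 cm of shift or pi/2 rad of turn. Its arguments: {"type":"object","properties":{"plan":{"type":"array"},"jaw":{"type":"number"}},"required":["plan"]}

```bash
mkdir -p pics; ls; python3 - <<'E'
from cell import status,camera
import cv2,numpy as np,pickle
print(status.state())
for n in("top","scene"):
    c=camera(n);cv2.imwrite(f"pics/{n}0.png",c["img"]);pickle.dump(c,open(f"{n}0.pkl","wb"))
    R=cv2.Rodrigues(np.array(c["rvec"]))[0];print(n,c["camera_matrix"],-R.T@np.array(c["tvec"]).ravel(),R)
E
```

```text
pics
{'clock': 0.0, 'q': array([ 1.13450105e+00,  3.07571501e-01,  1.50769673e+00, -9.19502661e-06,
        1.32840781e+00, -7.34640596e-02]), 'qvel': array([-0.00074649,  0.00055984, -0.00015107, -0.00079549, -0.00082739,
       -0.00181464]), 'tau': array([ 2.33247127e-03, -4.57536042e+01, -2.51920080e+01, -2.30844271e-04,
        1.32592898e-02, -7.66567268e-06]), 'eef_pos': array([0.20378419, 0.53691266, 0.23037311]), 'ee_rot': array([-0.56671592, -3.08952772,  0.00316986]), 'contact_force': array([ 0.32146232,  1.18076255, -1.09299608]), 'moment': array([-0.024152  , -0.01506266, -0.02289104]), 'grip_force': 0.0, 'width': 0.0855225593977863}
top [[402.46111692   0.         287.35762711]
 [  0.         402.46111692 201.55112602]
 [  0.           0.           1.        ]] [0.32268892 0.05273433 1.61884029] [[-0.00856834 -0.99994386 -0.00623429]
 [-0.99677516  0.0090383  -0.07973444]
 [ 0.07978632  0.005531   -0.99679665]]
scene [[463.43500261   0.         283.68704233]
 [  0.         463.43500261 206.64983587]
 [  0.           0.           1.        ]] [ 0.93293393 -0.46281955  1.22101314] [[ 0.72654068  0.6870896  -0.00682083]
 [ 0.57744261 -0.61591811 -0.53591503]
 [-0.37242272  0.38542543 -0.84424437]]
```

View pics/top0.png

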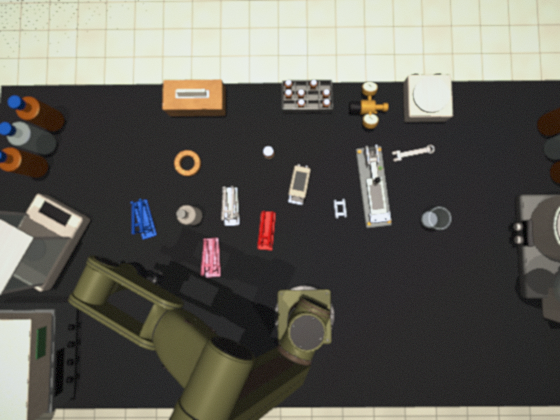

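View pics/scene0.png

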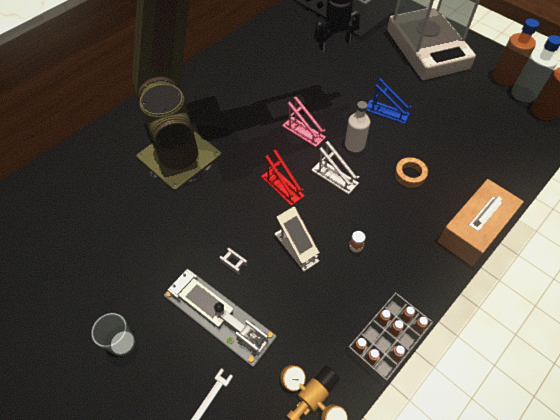

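The top picture shows the coater at (373,187), with the lip end at the lower (robot) side and the black knob around (372,175). The rack candidates are light grey at (230,205), grey with a plate at (299,184), red at (267,230), pink at (211,257) and blue at (143,218). The uncoloured rack without a plate, at (230,205), fits rack_free. I'll confirm it in a crop.

```bash
cat > h.py <<'E'
import cv2,numpy as np,pickle
from scipy.spatial.transform import Rotation as Ro
def cloud(c):
    K=c["camera_matrix"];R=cv2.Rodrigues(np.array(c["rvec"]))[0];t=np.array(c["tvec"]).ravel()
    v,u=np.mgrid[:420,:560];d=c["depth"]
    p=np.stack([(u-K[0,2])/K[0,0]*d,(v-K[1,2])/K[1,1]*d,d],-1)
    w=(p-t)@R; w[d==0]=np.nan; return w
def rect(pts):
    r=cv2.minAreaRect(pts[:,:2].astype(np.float32)); b=cv2.boxPoints(r)
    e=b[1]-b[0] if np.linalg.norm(b[1]-b[0])>np.linalg.norm(b[2]-b[1]) else b[2]-b[1]
    return np.round(r[0],4),np.round(sorted(r[1]),4),round(float(np.degrees(np.arctan2(e[1],e[0]))),2)
def proj(c,P):
    return cv2.projectPoints(np.array(P,float).reshape(-1,3),np.array(c["rvec"]),np.array(c["tvec"]),c["camera_matrix"],None)[0].reshape(-1,2)
E
python3 - <<'E'
from h import *
ims=[]
for n,boxes in (("top",{"coater":(340,130,400,240),"rack":(210,175,250,235),"used":(280,155,320,210)}),("scene",{"coater":(150,255,290,375),"rack":(300,135,370,200),"used":(265,200,330,275)})):
    c=pickle.load(open(n+"0.pkl","rb"));w=cloud(c);im=c["img"].astype(int)
    for k,(a,b,e,f) in boxes.items():
        W=w[b:f,a:e].reshape(-1,3);C=im[b:f,a:e].reshape(-1,3);ok=~np.isnan(W[:,0])
        print(n,k,"bench z",np.nanmedian(W[C.max(1)<40][:,2]).round(4))
        zs=((.012,.024),(.045,.052),(.09,.13)) if k=="coater" else ((.003,.012),(.03,.2))
        for lo,hi in zs:
            m=ok&(W[:,2]>lo)&(W[:,2]<hi)
            if k!="coater" and lo<.01: m&=(C.min(1)>60)
            if m.sum()>3: print("  ",lo,m.sum(),rect(W[m]),"zmax",W[m][:,2].max().round(3),"mean",W[m].mean(0).round(4))
    a,b,e,f=boxes["coater"];ims.append(cv2.resize(c["img"][b:f,a:e],None,fx=300/(f-b),fy=300/(f-b),interpolation=2))
    a,b,e,f=boxes["rack"];ims.append(cv2.resize(c["img"][b:f,a:e],None,fx=300/(f-b),fy=300/(f-b),interpolation=2))
h=[cv2.copyMakeBorder(i,0,0,0,5,0,value=(0,255,0)) for i in ims]
o=cv2.hconcat(h);print(o.shape);cv2.imwrite("pics/crop1.png",o if o.shape[1]<=800 else cv2.resize(o,None,fx=800/o.shape[1],fy=800/o.shape[1]))
E
```

```text
top coater bench z 0.0013
   0.012 835 (array([ 0.5121, -0.268 ]), array([0.2021, 0.3307]), -9.56) zmax 0.024 mean [ 0.5119 -0.2712  0.0184]
   0.045 352 (array([ 0.5097, -0.2798]), array([0.0745, 0.2846]), 7.03) zmax 0.052 mean [ 0.4631 -0.2868  0.0487]
   0.09 36 (array([ 0.5228, -0.2791]), array([0.0214, 0.0218]), 88.44) zmax 0.117 mean [ 0.5235 -0.279   0.1079]
top rack bench z 0.0001
   0.003 306 (array([0.4364, 0.2924]), array([0.0732, 0.1616]), 0.12) zmax 0.012 mean [0.4327 0.2873 0.0068]
   0.03 201 (array([0.4459, 0.2905]), array([0.0416, 0.1313]), 4.19) zmax 0.128 mean [0.437  0.2898 0.0798]
top used bench z 0.0004
   0.003 113 (array([0.5198, 0.0162]), array([0.0729, 0.1598]), -13.43) zmax 0.012 mean [0.4813 0.024  0.0064]
   0.03 478 (array([0.5277, 0.0134]), array([0.0598, 0.1324]), -11.98) zmax 0.136 mean [0.5227 0.0146 0.0897]
scene coater bench z 0.0006
   0.012 1972 (array([ 0.514 , -0.2481]), array([0.2345, 0.3291]), -6.36) zmax 0.024 mean [ 0.5353 -0.2843  0.0183]
   0.045 926 (array([ 0.5577, -0.274 ]), array([0.074 , 0.3678]), 7.56) zmax 0.052 mean [ 0.4661 -0.2882  0.0486]
   0.09 85 (array([ 0.5251, -0.2808]), array([0.0228, 0.0233]), -72.66) zmax 0.117 mean [ 0.5266 -0.2819  0.1068]
scene rack bench z 0.0008
   0.003 648 (array([0.3759, 0.322 ]), array([0.1924, 0.2455]), 19.78) zmax 0.012 mean [0.4043 0.3068 0.0069]
   0.03 677 (array([0.4179, 0.3032]), array([0.1788, 0.252 ]), -58.15) zmax 0.125 mean [0.4232 0.3308 0.0692]
scene used bench z 0.0003
   0.003 325 (array([0.4979, 0.0315]), array([0.0958, 0.2045]), -23.69) zmax 0.012 mean [0.5257 0.003  0.0068]
   0.03 1134 (array([0.5264, 0.014 ]), array([0.0617, 0.133 ]), -11.37) zmax 0.134 mean [0.5236 0.0134 0.0872]
(300, 1057, 3)
```

View pics/crop1.png

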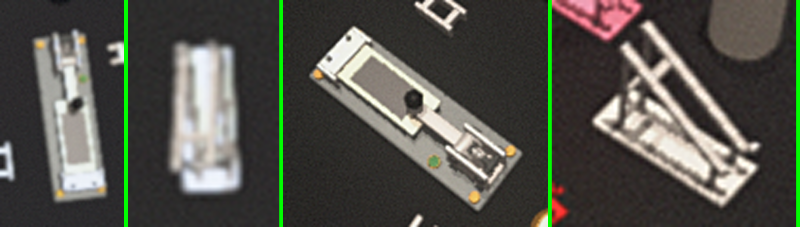

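The crops confirm it: the light grey rack is empty, with its high end towards the robot. The knob sits over the plate end on the hinge side. Next I refine the frames and check wrist-roll feasibility.

```bash
cat >> h.py <<'E'
def loc(P,o,deg): # world->local 2d
    a=np.radians(deg);d=P[:,:2]-np.array(o);return np.c_[d@[np.cos(a),np.sin(a)],d@[-np.sin(a),np.cos(a)],P[:,2]]
def Rt(y_deg,lean,about_deg): # tool R: y axis at y_deg, z down, leaned by `lean` about coater/rack y dir (deg dir of horizontal axis)
    y=np.radians(y_deg);Y=np.array([np.cos(y),np.sin(y),0]);Z=np.array([0,0,-1.]);R=np.c_[np.cross(Y,Z),Y,Z]
    b=np.radians(about_deg);return Ro.from_rotvec(lean*np.array([np.cos(b),np.sin(b),0])).as_matrix()@R
E
python3 - <<'E'
from h import *
for j1,yaws,lab,leans in ((-28,(97.5,-82.5),"coater",(-20,0,25,50)),(33,(90,-90),"rack",(0,35))):
  for yd in yaws:
    for a in (1.8,2.1):
      out=[]
      for L in leans:
        R=Rt(yd,np.radians(L),97.5 if lab=="coater" else 90)
        W=Ro.from_matrix((Ro.from_euler("Z",np.radians(j1))*Ro.from_euler("Y",a)).as_matrix().T@R)
        e=W.as_euler("ZYZ"); out.append(e.round(2).tolist())
      print(lab,yd,a,out, R[:,2].round(2))
for n in("top","scene"):
    c=pickle.load(open(n+"0.pkl","rb"));w=cloud(c).reshape(-1,3);w=w[~np.isnan(w[:,0])]
    o=(.4655,-.2878)
    l=loc(w,o,7.5)
    m=(abs(l[:,0])<.09)&(abs(l[:,1])<.04)&(l[:,2]>.045)&(l[:,2]<.052);print(n,"plate",rect(w[m]),m.sum())
    m=(l[:,0]>-.13)&(l[:,0]<.22)&(abs(l[:,1])<.06)&(l[:,2]>.01)&(l[:,2]<.024);print(n,"base",rect(w[m]),m.sum())
    l=loc(w,(.437,.29),0);s=(abs(l[:,0])<.1)&(abs(l[:,1])<.06)
    m=s&(l[:,2]>.04);
    q=w[m];ctr=np.median(q,0)
    if n=="top":
        for sy in(-1,1):
            k=q[np.sign(q[:,1]-.2895)==sy];k=k[k[:,2]>.05]
            A=np.polyfit(k[:,0],k[:,1],1);B=np.polyfit(k[:,0],k[:,2],1);print("rail",sy,len(k),A,B,k.min(0).round(3),k.max(0).round(3))
E
```

```text
coater 97.5 1.8 [[0.23, 1.06, -0.7], [-0.0, 1.34, -0.62], [-0.25, 1.7, -0.61], [-0.53, 2.05, -0.69]] [-0.76 -0.1  -0.64]
coater 97.5 2.1 [[0.29, 0.77, -0.8], [0.0, 1.04, -0.62], [-0.25, 1.41, -0.53], [-0.47, 1.79, -0.54]] [-0.76 -0.1  -0.64]
coater -82.5 1.8 [[0.23, 1.06, 2.44], [0.0, 1.34, 2.52], [-0.25, 1.7, 2.53], [-0.53, 2.05, 2.45]] [-0.76 -0.1  -0.64]
coater -82.5 2.1 [[0.29, 0.77, 2.34], [0.0, 1.04, 2.52], [-0.25, 1.41, 2.61], [-0.47, 1.79, 2.6]] [-0.76 -0.1  -0.64]
rack 90 1.8 [[-0.0, 1.34, 0.58], [0.33, 1.86, 0.59]] [-0.57  0.   -0.82]
rack 90 2.1 [[0.0, 1.04, 0.58], [0.32, 1.57, 0.49]] [-0.57  0.   -0.82]
rack -90 1.8 [[0.0, 1.34, -2.57], [0.33, 1.86, -2.56]] [-0.57  0.   -0.82]
rack -90 2.1 [[0.0, 1.04, -2.57], [0.32, 1.57, -2.65]] [-0.57  0.   -0.82]
top plate (array([ 0.4606, -0.2833]), array([0.0746, 0.1569]), 9.34) 340
top base (array([ 0.5124, -0.2793]), array([0.1111, 0.3265]), 7.18) 848
rail -1 83 [0.02729534 0.26260954] [-0.43941176  0.27378978] [0.383 0.267 0.05 ] [0.507 0.289 0.128]
rail 1 86 [0.08369309 0.26770522] [-0.5586254   0.32578159] [0.379 0.29  0.051] [0.508 0.312 0.123]
scene plate (array([ 0.4628, -0.2873]), array([0.0742, 0.1547]), 6.94) 902
scene base (array([ 0.5096, -0.2823]), array([0.101 , 0.3198]), 6.26) 1916
```

>>> {"op": "jog_arm", "data": {
  "plan": [
    {"delta_pos": [0,0,-0.09],"rotation": [0,0,0]},
    {"delta_pos": [0,0,-0.09],"rotation": [0,0,0]},
    {"delta_pos": [-0.099,-0.066,0],"rotation": [0,0,0]},
    {"delta_pos": [-0.099,-0.066,0],"rotation": [0,0,0]},
    {"delta_pos": [-0.099,-0.066,0],"rotation": [0,0,0]},
    {"delta_pos": [-0.099,-0.066,0],"rotation": [0,0,0]},
    {"delta_pos": [-0.099,-0.066,0],"rotation": [0,0,0]},
    {"delta_pos": [-0.099,-0.066,0],"rotation": [0,0,0]},
    {"delta_pos": [-0.099,-0.066,0],"rotation": [0,0,0]},
    {"delta_pos": [-0.099,-0.066,0],"rotation": [0,0,0]}
  ],
  "jaw": 1
}}

```text
clock: 1.35
eef_pos: [0.4812, 0.1485, 0.321]
ee_rot: [-0.567, -3.09, -0.0]
contact_force: [0.0, 1.1, -0.1]
width: 0.0855
grip_force: 0.0
```

```bash
cat >> h.py <<'E'
def go(p,R=None,Rm=None):
    "print total shift (in tool axes, if done before the turn) and total turn, both scaled"
    from cell import status
    s=status.state();R0=Ro.from_rotvec(s["ee_rot"]).as_matrix();
    d=R0.T@(np.array(p)-s["eef_pos"])/.5
    r=Ro.from_matrix(R0.T@R).as_rotvec()/(np.pi/2) if R is not None else 0
    print("t",round(s["clock"],2),"pos",s["eef_pos"].round(4),"z",R0[:,2].round(3),"y",R0[:,1].round(3),"q",s["q"].round(2),"F",s["contact_force"].round(1),"w",round(s["width"],4),"g",round(s["grip_force"],1));print("  shift",d.round(4),"turn",np.round(r,4))
E
python3 -c "
from h import *
go((.50,-.20,.30),Rt(-82.5,0,97.5))"
```

```text
t 1.35 pos [0.4812 0.1485 0.321 ] z [-0.  0. -1.] y [0.355 0.935 0.   ] q [ 0.22  0.15  1.5   0.    1.5  -0.99] F [ 0.   1.1 -0.1] w 0.0855 g 0.0
  shift [-0.2825 -0.6382  0.0419] turn [-3.0000e-04 -1.0000e-04  1.6857e+00]
```

>>> {"op": "jog_arm", "data": {
  "plan": [
    {"delta_pos": [-0.0404,-0.0912,0.006],"rotation": [0,0,0]},
    {"delta_pos": [-0.0404,-0.0912,0.006],"rotation": [0,0,0]},
    {"delta_pos": [-0.0404,-0.0912,0.006],"rotation": [0,0,0]},
    {"delta_pos": [-0.0404,-0.0912,0.006],"rotation": [0,0,0]},
    {"delta_pos": [-0.0404,-0.0912,0.006],"rotation": [0,0,0]},
    {"delta_pos": [-0.0404,-0.0912,0.006],"rotation": [0,0,0]},
    {"delta_pos": [-0.0404,-0.0912,0.006],"rotation": [0,0,0]},
    {"delta_pos": [0,0,0],"rotation": [0,0,0.115]},
    {"delta_pos": [0,0,0],"rotation": [0,0,0.115]},
    {"delta_pos": [0,0,0],"rotation": [0,0,0.115]}
  ]
}}

```text
clock: 2.6
eef_pos: [0.4991, -0.1986, 0.2996]
ee_rot: [-1.382, -2.82, -0.0]
contact_force: [0.5, -0.2, -0.3]
width: 0.0853
grip_force: 0.0
```

>>> {"op": "jog_arm", "data": {
  "plan": [
    {"delta_pos": [0,0,0],"rotation": [0,0,0.115]},
    {"delta_pos": [0,0,0],"rotation": [0,0,0.115]},
    {"delta_pos": [0,0,0],"rotation": [0,0,0.115]},
    {"delta_pos": [0,0,0],"rotation": [0,0,0.115]},
    {"delta_pos": [0,0,0],"rotation": [0,0,0.115]},
    {"delta_pos": [0,0,0],"rotation": [0,0,0.115]},
    {"delta_pos": [0,0,0],"rotation": [0,0,0.115]},
    {"delta_pos": [0,0,0],"rotation": [0,0,0.115]},
    {"delta_pos": [0,0,0],"rotation": [0,0,0.115]},
    {"delta_pos": [0,0,0],"rotation": [0,0,0.115]}
  ]
}}

```text
clock: 3.85
eef_pos: [0.4992, -0.1982, 0.2998]
ee_rot: [-3.07, -0.662, 0.002]
contact_force: [-0.3, -0.4, 0.4]
width: 0.0856
grip_force: 0.0
```

```bash
python3 - <<'E'
from h import *
from cell import camera
go((.525,-.28,.20),Rt(-82.5,0,97.5))
c=camera("wrist");pickle.dump(c,open("w1.pkl","wb"));cv2.imwrite("pics/w1.png",c["img"])
E
```

```text
t 3.85 pos [ 0.4992 -0.1982  0.2998] z [-0.001  0.001 -1.   ] y [ 0.412 -0.911 -0.001] q [-0.46  0.21  1.47 -0.    1.46  0.69] F [-0.3 -0.4  0.4] w 0.0856 g 0.0
  shift [-0.0201  0.1706  0.1994] turn [-0.0005  0.0006  0.1869]
```

View pics/w1.png

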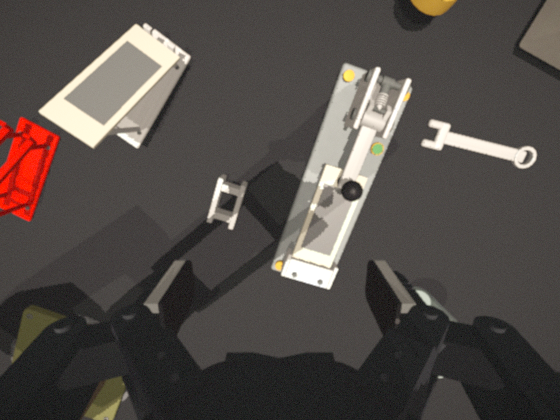

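The wrist view shows the coater with the knob at (351,190), the lip at (308,270) and the hinge at (380,100). I refine the frame from the depth in this picture.

```bash
python3 - <<'E'
from h import *
c=pickle.load(open("w1.pkl","rb"));w=cloud(c);im=c["img"]
W=w.reshape(-1,3);ok=~np.isnan(W[:,0]);W=W[ok]
l=loc(W,(.4655,-.2878),7.5)
m=(abs(l[:,0])<.09)&(abs(l[:,1])<.036)&(l[:,2]>.0455)&(l[:,2]<.0505)&(l[:,0]<.04)&(l[:,0]>-.062);print("plate",rect(W[m]),m.sum(),l[m].min(0).round(4),l[m].max(0).round(4))
for x0 in(-.055,-.03,-.01,.01,.03):
    k=m&(abs(l[:,0]-x0)<.006);print(x0,np.percentile(l[k][:,1],[1,99]).round(4))
m=(l[:,0]>-.13)&(l[:,0]<.22)&(abs(l[:,1])<.056)&(l[:,2]>.013)&(l[:,2]<.023);print("base",rect(W[m]),m.sum())
m=(abs(l[:,0]-.06)<.025)&(abs(l[:,1])<.025)&(l[:,2]>.085);print("knob",rect(W[m]),m.sum(),W[m].max(0))
P=W[m];A=np.c_[2*P,np.ones(len(P))];s=np.linalg.lstsq(A,(P**2).sum(1),rcond=None)[0];print("sphere",s[:3].round(4),"r",np.sqrt(s[3]+s[:3]@s[:3]).round(4), "coater",loc(s[None,:3],(.4655,-.2878),7.5).round(4))
E
```

```text
plate (array([ 0.4546, -0.2896]), array([0.0709, 0.102 ]), 7.5) 2756 [-0.062  -0.0358  0.0455] [0.04   0.0351 0.05  ]
-0.055 [-0.0275  0.0313]
-0.03 [-0.0281  0.0304]
-0.01 [-0.0284  0.0304]
0.01 [-0.0289  0.0298]
0.03 [-0.0292  0.0293]
base (array([ 0.5107, -0.2827]), array([0.1   , 0.3192]), 6.29) 5759
knob (array([ 0.5272, -0.2727]), array([0.0279, 0.0393]), -89.54) 3900 [ 0.54105453 -0.25290846  0.3885573 ]
sphere [ 0.5446 -0.2635  0.2386] r 0.1346 coater [[0.0816 0.0137 0.2386]]
```

```bash
cat >> h.py <<'E'
TH=6.3;O=np.array([.4660,-.2876,0]);_c,_s=np.cos(np.radians(TH)),np.sin(np.radians(TH))
C=np.array([[_c,-_s,0],[_s,_c,0],[0,0,1]])
cw=lambda x,y,z:O+C@np.array([x,y,z])
E
python3 - <<'E'
from h import *
R=Rt(-83.7,np.radians(-20),96.3);k=cw(.06,0,.098);zt=R[:,2]
print(k,zt,cw(.145,0,.064));go(k-.08*zt,R)
E
```

```text
[ 0.52563766 -0.28101594  0.098     ] [ 0.33995467  0.03753134 -0.93969262] [ 0.61012434 -0.27168852  0.064     ]
t 3.9 pos [ 0.4992 -0.1982  0.2998] z [-0.001  0.001 -1.   ] y [ 0.407 -0.913 -0.001] q [-0.46  0.21  1.47  0.    1.46  0.69] F [-0.4 -0.1  0.5] w 0.0853 g 0.0
  shift [-0.071   0.1564  0.2531] turn [-0.0349  0.221   0.1948]
```

>>> {"op": "jog_arm", "data": {
  "plan": [
    {"delta_pos": [-0.018,0.039,0.063],"rotation": [0,0,0]},
    {"delta_pos": [-0.018,0.039,0.063],"rotation": [0,0,0]},
    {"delta_pos": [-0.018,0.039,0.063],"rotation": [0,0,0]},
    {"delta_pos": [-0.018,0.039,0.063],"rotation": [0,0,0]},
    {"delta_pos": [0,0,0],"rotation": [-0.0087,0.0552,0.0487]},
    {"delta_pos": [0,0,0],"rotation": [-0.0087,0.0552,0.0487]},
    {"delta_pos": [0,0,0],"rotation": [-0.0087,0.0552,0.0487]},
    {"delta_pos": [0,0,0],"rotation": [-0.0087,0.0552,0.0487]},
    {"delta_pos": [0,0,0],"rotation": [0,0,0]},
    {"delta_pos": [0,0,0],"rotation": [0,0,0]}
  ]
}}

```text
clock: 5.15
eef_pos: [0.4997, -0.2847, 0.1745]
ee_rot: [-3.069, -0.19, -0.541]
contact_force: [-0.5, -0.8, 0.7]
width: 0.0854
grip_force: 0.0
```

```bash
python3 - <<'E'
from h import *
from cell import camera
R=Rt(-83.7,np.radians(-20),96.3);k=cw(.06,0,.098);zt=R[:,2]
go(k+.022*zt,R)
c=camera("wrist");cv2.imwrite("pics/w2.png",c["img"]);print(proj(c,k))
g=c["img"].max(2);K=c["camera_matrix"]
w=cloud(c);W=w.reshape(-1,3);m=(np.linalg.norm(W[:,:2]-k[:2],axis=1)<.02)&(W[:,2]>.086)&(W[:,2]<.12)
P=W[m];s=np.linalg.lstsq(np.c_[2*P,np.ones(len(P))],(P**2).sum(1),rcond=None)[0];print("sphere",s[:3].round(4),"r",np.sqrt(s[3]+s[:3]@s[:3]).round(4),m.sum())
E
```

```text
t 5.15 pos [ 0.4997 -0.2847  0.1745] z [ 0.34  0.04 -0.94] y [ 0.123 -0.992  0.002] q [-0.76  0.25  1.81  0.35  0.88  0.48] F [-0.5 -0.8  0.7] w 0.0854 g 0.0
  shift [-0.0031 -0.001   0.2058] turn [-0.0019  0.0001  0.0082]
[[278.71013908 216.94721713]]
sphere [ 0.5252 -0.2811  0.0973] r 0.0126 826
```

>>> {"op": "jog_arm", "data": {
  "plan": [
    {"delta_pos": [-0.0008,0,0.05],"rotation": [0,0,0.008]},
    {"delta_pos": [-0.0008,0,0.05],"rotation": [0,0,0]},
    {"delta_pos": [-0.0008,0,0.04],"rotation": [0,0,0]},
    {"delta_pos": [-0.0008,0,0.035],"rotation": [0,0,0]},
    {"delta_pos": [0,0,0.02],"rotation": [0,0,0]},
    {"delta_pos": [0,0,0.0108],"rotation": [0,0,0]},
    {"delta_pos": [0,0,0],"rotation": [0,0,0]},
    {"delta_pos": [0,0,0],"rotation": [0,0,0]},
    {"delta_pos": [0,0,0],"rotation": [0,0,0]},
    {"delta_pos": [0,0,0],"rotation": [0,0,0]}
  ]
}}

```text
clock: 6.45
eef_pos: [0.5329, -0.2805, 0.0776]
ee_rot: [-3.067, -0.167, -0.542]
contact_force: [-0.2, 0.1, -0.5]
width: 0.0855
grip_force: 0.0
```

>>> {"op": "jog_arm", "data": {
  "plan": [
    {"delta_pos": [0,0,0],"rotation": [0,0,0]},
    {"delta_pos": [0,0,0],"rotation": [0,0,0]},
    {"delta_pos": [0,0,0],"rotation": [0,0,0]},
    {"delta_pos": [0,0,0],"rotation": [0,0,0]},
    {"delta_pos": [0,0,0],"rotation": [0,0,0]},
    {"delta_pos": [0,0,0],"rotation": [0,0,0]},
    {"delta_pos": [0,0,0],"rotation": [0,0,0]},
    {"delta_pos": [0,0,0],"rotation": [0,0,0]},
    {"delta_pos": [0,0,0],"rotation": [0,0,0]},
    {"delta_pos": [0,0,0],"rotation": [0,0,0]}
  ],
  "jaw": -1
}}

```text
clock: 7.7
eef_pos: [0.5328, -0.2802, 0.0773]
ee_rot: [-3.067, -0.167, -0.542]
contact_force: [-3.6, 0.5, 4.8]
width: 0.0232
grip_force: 58.5
```

```bash
cat >> h.py <<'E'
def hinge(deg):
    from cell import status
    s=status.state();R0=Ro.from_rotvec(s["ee_rot"]);p=s["eef_pos"];h=cw(.145,0,.064)
    D=Ro.from_rotvec(np.radians(deg)*C[:,1]);p1=h+D.apply(p-h);R1=D*R0
    print("row shift",(R0.inv().apply(p1-p)/.5).round(4),"turn",((R0.inv()*R1).as_rotvec()/(np.pi/2)).round(4))
E
python3 -c "
from h import *
go(cw(.06,0,.098));hinge(4)"
```

```text
t 7.7 pos [ 0.5328 -0.2802  0.0773] z [ 0.34   0.041 -0.939] y [ 0.109 -0.994 -0.004] q [-0.71  0.42  1.88  0.43  0.65  0.43] F [-3.6  0.5  4.8] w 0.0232 g 58.5
  shift [ 0.0007 -0.0001 -0.0439] turn 0
row shift [ 0.0058 -0.     -0.0094] turn [-0.0001 -0.0444  0.0001]
```

>>> {"op": "jog_arm", "data": {
  "plan": [
    {"delta_pos": [0.0058,0,-0.0094],"rotation": [0,-0.0444,0]},
    {"delta_pos": [0.0058,0,-0.0094],"rotation": [0,-0.0444,0]},
    {"delta_pos": [0.0058,0,-0.0094],"rotation": [0,-0.0444,0]},
    {"delta_pos": [0.0058,0,-0.0094],"rotation": [0,-0.0444,0]},
    {"delta_pos": [0.0058,0,-0.0094],"rotation": [0,-0.0444,0]},
    {"delta_pos": [0,0,0],"rotation": [0,0,0]},
    {"delta_pos": [0,0,0],"rotation": [0,0,0]},
    {"delta_pos": [0,0,0],"rotation": [0,0,0]},
    {"delta_pos": [0,0,0],"rotation": [0,0,0]},
    {"delta_pos": [0,0,0],"rotation": [0,0,0]}
  ]
}}

```text
clock: 8.95
eef_pos: [0.5416, -0.2792, 0.1027]
ee_rot: [-3.133, -0.171, -0.0]
contact_force: [-3.0, -1.1, -2.6]
width: 0.0229
grip_force: 60.3
```

```bash
python3 -c "
from h import *
go(cw(.06,0,.098));hinge(4)"
```

```text
t 8.95 pos [ 0.5416 -0.2792  0.1027] z [-0.     0.004 -1.   ] y [ 0.109 -0.994 -0.004] q [-0.55  0.47  1.59  0.    1.08  0.91] F [-3.  -1.1 -2.6] w 0.0229 g 60.3
  shift [-0.0322  0.0002  0.0094] turn 0
row shift [ 0.0057 -0.     -0.0094] turn [-0.     -0.0444  0.0002]
```

>>> {"op": "jog_arm", "data": {
  "plan": [
    {"delta_pos": [0.0058,0,-0.0094],"rotation": [0,-0.0444,0]},
    {"delta_pos": [0.0058,0,-0.0094],"rotation": [0,-0.0444,0]},
    {"delta_pos": [0.0058,0,-0.0094],"rotation": [0,-0.0444,0]},
    {"delta_pos": [0.0058,0,-0.0094],"rotation": [0,-0.0444,0]},
    {"delta_pos": [0.0058,0,-0.0094],"rotation": [0,-0.0444,0]},
    {"delta_pos": [0.0058,0,-0.0094],"rotation": [0,-0.0444,0]},
    {"delta_pos": [0.0058,0,-0.0094],"rotation": [0,-0.0444,0]},
    {"delta_pos": [0.0058,0,-0.0094],"rotation": [0,-0.0444,0]},
    {"delta_pos": [0.0058,0,-0.0094],"rotation": [0,-0.0444,0]},
    {"delta_pos": [0.0058,0,-0.0094],"rotation": [0,-0.0444,0]}
  ]
}}

```text
clock: 10.2
eef_pos: [0.5864, -0.2743, 0.1379]
ee_rot: [2.92, 0.163, -1.05]
contact_force: [4.0, -0.2, -2.7]
width: 0.023
grip_force: 62.2
```

```bash
python3 - <<'E'
from h import *
from cell import camera
go(cw(.06,0,.098));hinge(4)
c=camera("scene");cv2.imwrite("pics/s2.png",cv2.resize(c["img"][150:390,120:360],None,fx=2.4,fy=2.4))
E
```

```text
t 10.2 pos [ 0.5864 -0.2743  0.1379] z [-0.633 -0.068 -0.771] y [ 0.11  -0.994 -0.003] q [-0.34  0.83  0.97 -0.3   1.96  1.09] F [ 4.  -0.2 -2.7] w 0.023 g 62.2
  shift [-4.340e-02  1.000e-04  1.395e-01] turn 0
row shift [ 0.0062 -0.     -0.0089] turn [ 0.0001 -0.0444  0.0001]
```

View pics/s2.png

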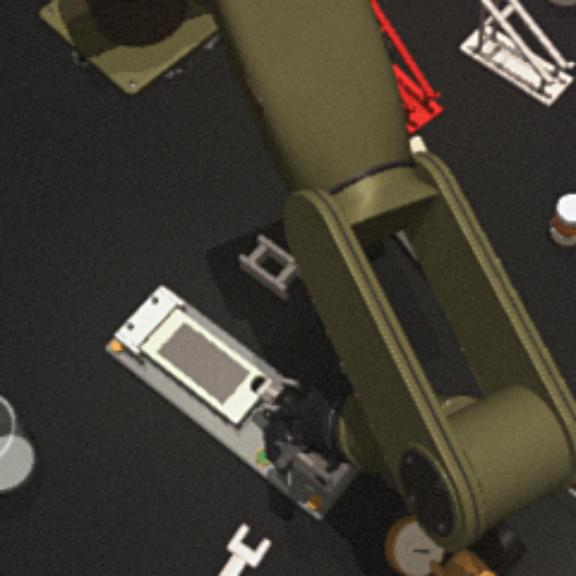

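The finger is being carried up with the knob in the jaws, and the plate is still lying under the lip. I carry it 12° further, release, and back off.

>>> {"op": "jog_arm", "data": {
  "plan": [
    {"delta_pos": [0.006,0,-0.009],"rotation": [0,-0.0444,0]},
    {"delta_pos": [0.006,0,-0.009],"rotation": [0,-0.0444,0]},
    {"delta_pos": [0.006,0,-0.009],"rotation": [0,-0.0444,0]},
    {"delta_pos": [0,0,0],"rotation": [0,0,0]},
    {"delta_pos": [0,0,0],"rotation": [0,0,0]},
    {"delta_pos": [0,0,0],"rotation": [0,0,0]},
    {"delta_pos": [0,0,0],"rotation": [0,0,0]},
    {"delta_pos": [0,0,0],"rotation": [0,0,0]},
    {"delta_pos": [0,0,0],"rotation": [0,0,0]},
    {"delta_pos": [0,0,0],"rotation": [0,0,0]}
  ]
}}

```text
clock: 11.5
eef_pos: [0.6017, -0.2727, 0.1411]
ee_rot: [2.786, 0.158, -1.341]
contact_force: [6.7, 0.9, -0.0]
width: 0.0229
grip_force: 63.4
```

>>> {"op": "jog_arm", "data": {
  "plan": [
    {"delta_pos": [0,0,0],"rotation": [0,0,0]},
    {"delta_pos": [0,0,0],"rotation": [0,0,0]},
    {"delta_pos": [0,0,0],"rotation": [0,0,0]},
    {"delta_pos": [0,0,-0.01],"rotation": [0,0,0]},
    {"delta_pos": [0,0,-0.04],"rotation": [0,0,0]},
    {"delta_pos": [0,0,-0.05],"rotation": [0,0,0]},
    {"delta_pos": [0,0,-0.05],"rotation": [0,0,0]},
    {"delta_pos": [0,0,-0.05],"rotation": [0,0,0]},
    {"delta_pos": [0,0,0],"rotation": [0,0,0]},
    {"delta_pos": [0,0,0],"rotation": [0,0,0]}
  ],
  "jaw": 1
}}

```text
clock: 12.75
eef_pos: [0.6767, -0.265, 0.2025]
ee_rot: [2.781, 0.155, -1.355]
contact_force: [0.2, -0.6, -0.1]
width: 0.0853
grip_force: 0.0
```

```bash
python3 - <<'E'
from h import *
from cell import camera
c=camera("wrist");cv2.imwrite("pics/w3.png",c["img"]);pickle.dump(c,open("w3.pkl","wb"))
go(cw(-.005,0,.25),Rt(-83.7,0,96.3))
W=cloud(c).reshape(-1,3);W=W[~np.isnan(W[:,0])];l=loc(W,O[:2],TH);m=(abs(l[:,1])<.02)&(l[:,2]>.12)&(l[:,0]>.05)&(l[:,0]<.25)&(l[:,2]<.175);print(m.sum(),l[m].mean(0),l[m].min(0),l[m].max(0))
E
```

```text
t 12.8 pos [ 0.6764 -0.265   0.2025] z [-0.783 -0.083 -0.616] y [ 0.109 -0.994 -0.004] q [-0.28  1.08  0.4  -0.5   2.48  0.91] F [-1.6  0.2  0.2] w 0.0853 g 0.0
  shift [-0.3416 -0.0014  0.2828] turn [-0.0028  0.5776  0.0008]
1165 [1.60479192e-01 3.29641863e-05 1.49439678e-01] [ 0.13145123 -0.01284853  0.12008708] [0.17423682 0.01215393 0.16644194]
```

View pics/w3.png

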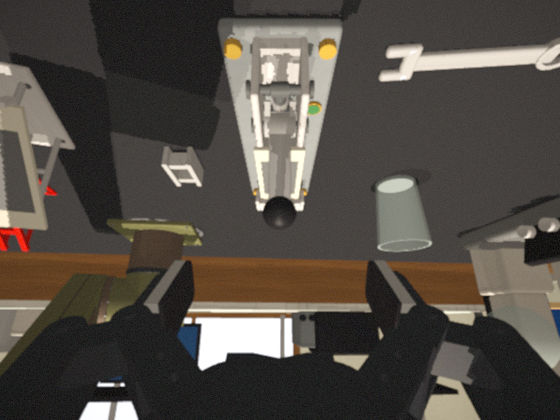

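The finger stands up on its own: the knob is at coater (160, 153) mm, which matches 1.35 rad. Next I move over the plate.

>>> {"op": "jog_arm", "data": {
  "plan": [
    {"delta_pos": [-0.047,0,-0.037],"rotation": [0,0,0]},
    {"delta_pos": [-0.047,0,-0.037],"rotation": [0,0,0]},
    {"delta_pos": [-0.0495,0,0.0714],"rotation": [0,0,0]},
    {"delta_pos": [-0.0495,0,0.0714],"rotation": [0,0,0]},
    {"delta_pos": [-0.0495,0,0.0714],"rotation": [0,0,0]},
    {"delta_pos": [-0.0495,0,0.0714],"rotation": [0,0,0]},
    {"delta_pos": [-0.0495,0,0.0714],"rotation": [0,0,0]},
    {"delta_pos": [0,0,0],"rotation": [0,0.115,0]},
    {"delta_pos": [0,0,0],"rotation": [0,0.115,0]},
    {"delta_pos": [0,0,0],"rotation": [0,0.115,0]}
  ]
}}

```text
clock: 14.05
eef_pos: [0.4609, -0.2884, 0.2505]
ee_rot: [3.071, 0.168, -0.556]
contact_force: [-1.2, -0.6, -1.0]
width: 0.0853
grip_force: 0.0
```

>>> {"op": "jog_arm", "data": {
  "plan": [
    {"delta_pos": [0,0,0],"rotation": [0,0.115,0]},
    {"delta_pos": [0,0,0],"rotation": [0,0.115,0]},
    {"delta_pos": [0,0,0.05],"rotation": [0,0,0]},
    {"delta_pos": [0,0,0.05],"rotation": [0,0,0]},
    {"delta_pos": [0,0,0.05],"rotation": [0,0,0]},
    {"delta_pos": [0,0,0.05],"rotation": [0,0,0]},
    {"delta_pos": [0,0,0.04],"rotation": [0,0,0]},
    {"delta_pos": [0,0,0],"rotation": [0,0,0]},
    {"delta_pos": [0,0,0],"rotation": [0,0,0]},
    {"delta_pos": [0,0,0],"rotation": [0,0,0]}
  ]
}}

```text
clock: 15.3
eef_pos: [0.4617, -0.2887, 0.1314]
ee_rot: [-3.135, -0.171, 0.002]
contact_force: [0.4, -0.5, -0.1]
width: 0.0853
grip_force: 0.0
```

```bash
python3 - <<'E'
from h import *
from cell import camera
c=camera("wrist");pickle.dump(c,open("w4.pkl","wb"));cv2.imwrite("pics/w4.png",c["img"])
go(cw(0,0,.023),Rt(-83.7,0,96.3))
W=cloud(c).reshape(-1,3);W=W[~np.isnan(W[:,0])];l=loc(W,O[:2],TH)
m=(l[:,0]>-.06)&(l[:,0]<.09)&(abs(l[:,1])<.037)&(l[:,2]>.046)&(l[:,2]<.051)
for x0 in np.arange(-.05,.08,.02):
    k=m&(abs(l[:,0]-x0)<.005)
    if k.sum()>20: print(x0.round(2),k.sum(),np.percentile(l[k][:,1],[1,99]).round(4),l[k][:,2].mean().round(4))
k=m&(abs(l[:,1])<.02);print("xend",np.percentile(l[k][:,0],[.5,99.5]))
E
```

```text
t 15.35 pos [ 0.4617 -0.2887  0.1313] z [-0.001  0.002 -1.   ] y [ 0.109 -0.994 -0.002] q [-0.64  0.36  1.7   0.    1.08  0.82] F [-0.8 -0.9  1.3] w 0.0856 g 0.0
  shift [ 0.0089 -0.0007  0.2166] turn [-0.0015  0.0006 -0.0005]
-0.05 691 [-0.0288  0.0297] 0.0471
-0.03 782 [-0.0289  0.0298] 0.0473
-0.01 838 [-0.0291  0.0298] 0.0472
0.01 889 [-0.0291  0.0298] 0.0473
0.03 967 [-0.0288  0.0299] 0.0473
0.05 1034 [-0.0288  0.0296] 0.0472
0.07 1034 [-0.0288  0.0296] 0.047
xend [-0.05916592  0.07456976]
```

>>> {"op": "jog_arm", "data": {
  "plan": [
    {"delta_pos": [0.0089,-0.0014,0.05],"rotation": [0,0,0]},
    {"delta_pos": [0,0,0.05],"rotation": [0,0,0]},
    {"delta_pos": [0,0,0.05],"rotation": [0,0,0]},
    {"delta_pos": [0,0,0.035],"rotation": [0,0,0]},
    {"delta_pos": [0,0,0.02],"rotation": [0,0,0]},
    {"delta_pos": [0,0,0.0116],"rotation": [0,0,0]},
    {"delta_pos": [0,0,0],"rotation": [0,0,0]},
    {"delta_pos": [0,0,0],"rotation": [0,0,0]},
    {"delta_pos": [0,0,0],"rotation": [0,0,0]},
    {"delta_pos": [0,0,0],"rotation": [0,0,0]}
  ]
}}

```text
clock: 16.6
eef_pos: [0.4655, -0.2869, 0.0224]
ee_rot: [-3.134, -0.172, 0.003]
contact_force: [-0.1, -0.5, -0.3]
width: 0.0857
grip_force: 0.0
```

>>> {"op": "jog_arm", "data": {
  "plan": [
    {"delta_pos": [0,0,0],"rotation": [0,0,0]},
    {"delta_pos": [0,0,0],"rotation": [0,0,0]},
    {"delta_pos": [0,0,0],"rotation": [0,0,0]},
    {"delta_pos": [0,0,0],"rotation": [0,0,0]},
    {"delta_pos": [0,0,0],"rotation": [0,0,0]},
    {"delta_pos": [0,0,0],"rotation": [0,0,0]},
    {"delta_pos": [0,0,0],"rotation": [0,0,0]},
    {"delta_pos": [0,0,0],"rotation": [0,0,0]},
    {"delta_pos": [0,0,0],"rotation": [0,0,0]},
    {"delta_pos": [0,0,0],"rotation": [0,0,0]}
  ],
  "jaw": -1
}}

```text
clock: 17.85
eef_pos: [0.4654, -0.2868, 0.0224]
ee_rot: [-3.134, -0.172, 0.004]
contact_force: [-1.2, 0.0, 6.1]
width: 0.0584
grip_force: 63.6
```

```bash
python3 - <<'E'
from h import *
go(cw(.014,0,.0235),Rt(-83.7,0,96.3))
E
```

```text
t 17.85 pos [ 0.4654 -0.2868  0.0224] z [-0.003  0.003 -1.   ] y [ 0.109 -0.994 -0.003] q [-0.63  0.51  1.81  0.    0.83  0.83] F [-1.2  0.   6.1] w 0.0584 g 63.6
  shift [ 0.029   0.0016 -0.0022] turn [-0.0021  0.0014 -0.0003]
```

>>> {"op": "jog_arm", "data": {
  "plan": [
    {"delta_pos": [0.004,0,-0.0008],"rotation": [0,0,0]},
    {"delta_pos": [0.006,0,0],"rotation": [0,0,0]},
    {"delta_pos": [0.007,0,0],"rotation": [0,0,0]},
    {"delta_pos": [0.007,0,0],"rotation": [0,0,0]},
    {"delta_pos": [0.006,0,0],"rotation": [0,0,0]},
    {"delta_pos": [0.004,0,0],"rotation": [0,0,0]},
    {"delta_pos": [0,0,0],"rotation": [0,0,0]},
    {"delta_pos": [0,0,-0.01],"rotation": [0,0,0]},
    {"delta_pos": [0,0,-0.02],"rotation": [0,0,0]},
    {"delta_pos": [0,0,-0.02],"rotation": [0,0,0]}
  ]
}}

```text
clock: 19.1
eef_pos: [0.4825, -0.285, 0.0478]
ee_rot: [-3.133, -0.172, 0.004]
contact_force: [0.7, 1.1, -1.4]
width: 0.0584
grip_force: 64.5
```

```bash
python3 - <<'E'
from h import *
from cell import camera
go(cw(0,0,.30),Rt(-83.7,0,96.3))
c=camera("scene");w=cloud(c);W=w.reshape(-1,3);W=W[~np.isnan(W[:,0])]
# free rack from scene view
l=loc(W,(.437,.29),0);s=(abs(l[:,0])<.1)&(abs(l[:,1])<.055)
m=s&(l[:,2]>.003)&(l[:,2]<.010);print("foot",rect(W[m]),m.sum())
E
```

```text
t 19.1 pos [ 0.4825 -0.285   0.0478] z [-0.003  0.004 -1.   ] y [ 0.109 -0.994 -0.004] q [-0.61  0.49  1.76  0.    0.9   0.85] F [ 0.7  1.1 -1.4] w 0.0584 g 64.5
  shift [-3.450e-02 -3.000e-04 -5.043e-01] turn [-0.0024  0.0015 -0.0004]
foot (array([0.4369, 0.2901]), array([0.109, 0.199]), 0.14) 594
```

>>> {"op": "jog_arm", "data": {
  "plan": [
    {"delta_pos": [0,0,-0.04],"rotation": [0,0,0]},
    {"delta_pos": [0,0,-0.06],"rotation": [0,0,0]},
    {"delta_pos": [0,0,-0.06],"rotation": [0,0,0]},
    {"delta_pos": [0,0,-0.06],"rotation": [0,0,0]},
    {"delta_pos": [0,0,-0.07],"rotation": [0,0,0]},
    {"delta_pos": [0,0,-0.07],"rotation": [0,0,0]},
    {"delta_pos": [0,0,-0.07],"rotation": [0,0,0]},
    {"delta_pos": [0,0,-0.07],"rotation": [0,0,0]},
    {"delta_pos": [0,0,-0.02],"rotation": [0,0,0]},
    {"delta_pos": [0,0,0],"rotation": [0,0,0]}
  ]
}}

```text
clock: 20.4
eef_pos: [0.483, -0.2858, 0.3074]
ee_rot: [-3.134, -0.172, 0.003]
contact_force: [-0.0, -0.9, -2.4]
width: 0.0585
grip_force: 64.9
```

```bash
python3 - <<'E'
from h import *
from cell import camera
import time
go(cw(0,0,.30))
pts={}
for n in("top","scene"):
    L=[]
    for i in range(3):
        c=camera(n);w=cloud(c);I=c["img"].astype(int)
        # erode: keep pixels bright and neutral
        m=(I.min(2)>95)&(I.max(2)-I.min(2)<45)&~np.isnan(w[...,0])&(abs(w[...,0]-.437)<.11)&(abs(w[...,1]-.29)<.05)
        L.append(w[m])
    pts[n]=np.vstack(L)
    if n=="scene": cv2.imwrite("pics/s3.png",cv2.resize(c["img"][120:210,290:390],None,fx=6,fy=6,interpolation=2))
pickle.dump(pts,open("rack.pkl","wb"))
for n,P in pts.items():
    f=P[(P[:,2]>.002)&(P[:,2]<.011)]
    print(n,len(P),"foot x",np.percentile(f[:,0],[1,99]).round(4))
    for x0 in np.arange(.36,.53,.02):
        k=f[abs(f[:,0]-x0)<.008]
        if len(k)>15: print("  f",x0.round(2),len(k),np.percentile(k[:,1],[3,97]).round(4))
    r=P[P[:,2]>.045];b=0
    for x0 in np.arange(.36,.53,.02):
        k=r[abs(r[:,0]-x0)<.008]
        if len(k)>10: print("  r",x0.round(2),len(k),np.percentile(k[:,1],[3,25,75,97]).round(4),"z",np.percentile(k[:,2],[10,50,90]).round(4))
E
```

```text
t 20.4 pos [ 0.483  -0.2858  0.3074] z [-0.002  0.003 -1.   ] y [ 0.109 -0.994 -0.003] q [-0.61  0.24  1.41  0.    1.5   0.85] F [-0.  -0.9 -2.4] w 0.0585 g 64.9
  shift [-0.0341 -0.0001  0.0148] turn 0
top 1960 foot x [0.3597 0.513 ]
  f 0.36 83 [0.2602 0.3127]
  f 0.38 109 [0.2574 0.3209]
  f 0.4 115 [0.2603 0.3219]
  f 0.42 68 [0.2605 0.3249]
  f 0.44 102 [0.2605 0.325 ]
  f 0.46 88 [0.2625 0.3152]
  f 0.48 89 [0.2644 0.325 ]
  f 0.5 98 [0.2646 0.3252]
  r 0.38 68 [0.267  0.2711 0.3011 0.3055] z [0.0601 0.1162 0.1232]
  r 0.4 69 [0.2688 0.2731 0.3036 0.3081] z [0.098  0.1081 0.1143]
  r 0.42 81 [0.2678 0.2717 0.3022 0.3082] z [0.0903 0.0948 0.1014]
  r 0.44 66 [0.2694 0.2734 0.3042 0.3092] z [0.0735 0.0806 0.087 ]
  r 0.46 71 [0.2709 0.2754 0.3064 0.3113] z [0.061  0.0689 0.0752]
  r 0.48 44 [0.2733 0.2769 0.3089 0.3127] z [0.0497 0.0546 0.0597]
  r 0.5 32 [0.2743 0.275  0.3072 0.3138] z [0.0457 0.0476 0.0527]
scene 2574 foot x [0.3614 0.5099]
  f 0.36 62 [0.261  0.3108]
  f 0.38 122 [0.2574 0.3139]
  f 0.4 178 [0.2606 0.3122]
  f 0.42 158 [0.263  0.3107]
  f 0.44 149 [0.263  0.3135]
  f 0.46 151 [0.2649 0.3183]
  f 0.48 93 [0.2643 0.3202]
  f 0.5 177 [0.2672 0.3205]
  r 0.38 78 [0.2667 0.2711 0.3003 0.3067] z [0.0551 0.116  0.1212]
  r 0.4 115 [0.2661 0.2715 0.3034 0.3087] z [0.1002 0.1076 0.1146]
  r 0.42 118 [0.2678 0.2722 0.3043 0.3093] z [0.0889 0.095  0.1012]
  r 0.44 121 [0.2692 0.2721 0.3053 0.311 ] z [0.0739 0.0799 0.0871]
  r 0.46 105 [0.2709 0.2749 0.3062 0.313 ] z [0.06   0.0669 0.0717]
  r 0.48 106 [0.271  0.2754 0.3074 0.3132] z [0.0478 0.0529 0.0586]
  r 0.5 35 [0.2725 0.2772 0.3089 0.3145] z [0.0454 0.0469 0.0498]
```

View pics/s3.png

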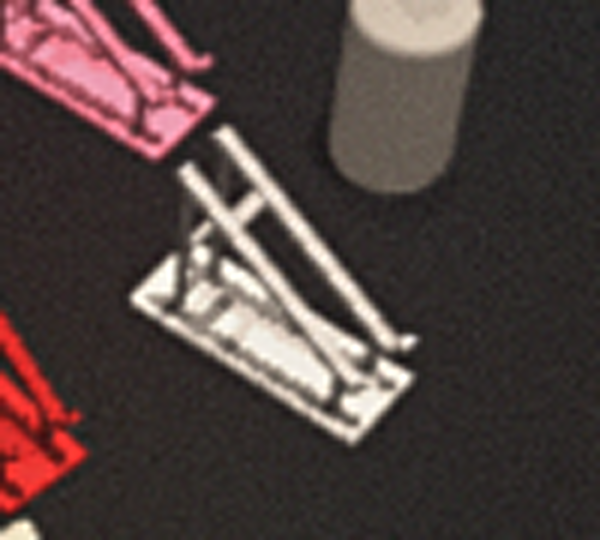

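The rails are clear in the crop: the empty rack lies between pink (left), red (lower left) and the bottle. Both views agree on the ramp origin at about (0.4375, 0.2896, 0.082), yaw 3.4°, slope 35°. I carry the plate over at height.

>>> {"op": "jog_arm", "data": {
  "plan": [
    {"delta_pos": [0.004,-0.045,0],"rotation": [0,0,0]},
    {"delta_pos": [0.009,-0.1,0],"rotation": [0,0,0]},
    {"delta_pos": [0.009,-0.1,0],"rotation": [0,0,0]},
    {"delta_pos": [0.009,-0.1,0],"rotation": [0,0,0]},
    {"delta_pos": [0.009,-0.1,0],"rotation": [0,0,0]},
    {"delta_pos": [0.009,-0.1,0],"rotation": [0,0,0]},
    {"delta_pos": [0.009,-0.1,0],"rotation": [0,0,0]},
    {"delta_pos": [0.009,-0.1,0],"rotation": [0,0,0]},
    {"delta_pos": [0.009,-0.1,0],"rotation": [0,0,0]},
    {"delta_pos": [0.009,-0.1,0],"rotation": [0,0,0]}
  ]
}}

```text
clock: 21.95
eef_pos: [0.4723, 0.1908, 0.3089]
ee_rot: [-3.133, -0.173, 0.005]
contact_force: [0.9, 0.4, -2.4]
width: 0.0583
grip_force: 64.9
```

```bash
cat >> h.py <<'E'
RR=Rt(-86.6,np.radians(35),93.4);N=-RR[:,2];US=-RR[:,0]  # slope normal, up-slope
RO=np.array([.4375,.2896,.082])
def ramp(xs,h): return RO+xs*US+h*N-.0196*N
E
python3 -c "
from h import *
print(N,US,ramp(0,0));go((.47,.29,.30),RR)"
```

```text
[0.57256684 0.03401674 0.81915204] [-0.8177102  -0.04858094  0.57357644] [0.42627769 0.28893327 0.06594462]
t 21.95 pos [0.4723 0.1908 0.3089] z [-0.003  0.004 -1.   ] y [ 0.11  -0.994 -0.004] q [0.3  0.16 1.51 0.   1.47 1.76] F [ 0.9  0.4 -2.4] w 0.0583 g 64.9
  shift [ 0.0172 -0.1977  0.0185] turn [ 0.0074 -0.3869  0.0321]
```

>>> {"op": "jog_arm", "data": {
  "plan": [
    {"delta_pos": [0.007,-0.08,0.006],"rotation": [0,0,0]},
    {"delta_pos": [0.007,-0.08,0.006],"rotation": [0,0,0]},
    {"delta_pos": [0.003,-0.037,0.006],"rotation": [0,0,0]},
    {"delta_pos": [0,0,0],"rotation": [0.0015,-0.077,0.0064]},
    {"delta_pos": [0,0,0],"rotation": [0.0015,-0.077,0.0064]},
    {"delta_pos": [0,0,0],"rotation": [0.0015,-0.077,0.0064]},
    {"delta_pos": [0,0,0],"rotation": [0.0015,-0.077,0.0064]},
    {"delta_pos": [0,0,0],"rotation": [0.0015,-0.077,0.0064]},
    {"delta_pos": [0,0,0],"rotation": [0,0,0]},
    {"delta_pos": [0,0,0],"rotation": [0,0,0]}
  ]
}}

```text
clock: 23.2
eef_pos: [0.4711, 0.2872, 0.3004]
ee_rot: [2.98, 0.087, -0.932]
contact_force: [0.3, 0.1, -1.2]
width: 0.0583
grip_force: 65.0
```

```bash
python3 -c "
from h import *
go(ramp(.008,.06),RR)"
```

```text
t 23.2 pos [0.4711 0.2872 0.3004] z [-0.569 -0.034 -0.822] y [ 0.059 -0.998  0.   ] q [0.36 0.55 1.1  0.19 2.08 1.91] F [ 0.3  0.1 -1.2] w 0.0583 g 65.0
  shift [ 0.1781 -0.0089  0.3162] turn [-0.0001 -0.0031 -0.0004]
```

>>> {"op": "jog_arm", "data": {
  "plan": [
    {"delta_pos": [0.036,-0.0018,0.063],"rotation": [0,-0.003,0]},
    {"delta_pos": [0.036,-0.0018,0.063],"rotation": [0,0,0]},
    {"delta_pos": [0.036,-0.0018,0.063],"rotation": [0,0,0]},
    {"delta_pos": [0.036,-0.0018,0.063],"rotation": [0,0,0]},
    {"delta_pos": [0.034,-0.0018,0.063],"rotation": [0,0,0]},
    {"delta_pos": [0,0,0],"rotation": [0,0,0]},
    {"delta_pos": [0,0,0],"rotation": [0,0,0]},
    {"delta_pos": [0,0,0],"rotation": [0,0,0]},
    {"delta_pos": [0,0,0],"rotation": [0,0,0]},
    {"delta_pos": [0,0,0],"rotation": [0,0,0]}
  ]
}}

```text
clock: 24.45
eef_pos: [0.454, 0.2908, 0.1208]
ee_rot: [2.979, 0.087, -0.939]
contact_force: [-0.4, 0.4, -2.1]
width: 0.0588
grip_force: 65.0
```

```bash
python3 - <<'E'
from h import *
from cell import camera
go(ramp(.006,.01),RR)
c=camera("scene");pickle.dump(c,open("s4.pkl","wb"));im=c["img"].copy()
cv2.imwrite("pics/s4.png",cv2.resize(im[90:210,270:410],None,fx=5,fy=5,interpolation=2))
# plate points
W=cloud(c).reshape(-1,3);W=W[~np.isnan(W[:,0])];I=np.c_[(W-RO)@US,(W-RO)@(-RR[:,1]),(W-RO)@N]
m=(abs(I[:,0])<.085)&(abs(I[:,1])<.04)&(I[:,2]>.055)&(I[:,2]<.08)
A=np.c_[I[m][:,:2],np.ones(m.sum())];s=np.linalg.lstsq(A,I[m][:,2],rcond=None)[0];print(m.sum(),"slopes",s,np.percentile(I[m],[1,99],axis=0).round(4))
E
```

```text
t 24.45 pos [0.454  0.2908 0.1208] z [-0.573 -0.033 -0.819] y [ 0.059 -0.998 -0.   ] q [0.37 0.67 1.34 0.18 1.72 1.85] F [-0.4  0.4 -2.1] w 0.0588 g 65.0
  shift [0.0054 0.0006 0.1018] turn [-0.0005  0.     -0.0003]
680 slopes [-0.00243866  0.0149716   0.06635183] [[-0.0638 -0.0343  0.0591]
 [ 0.0837  0.0319  0.0735]]
```

View pics/s4.png

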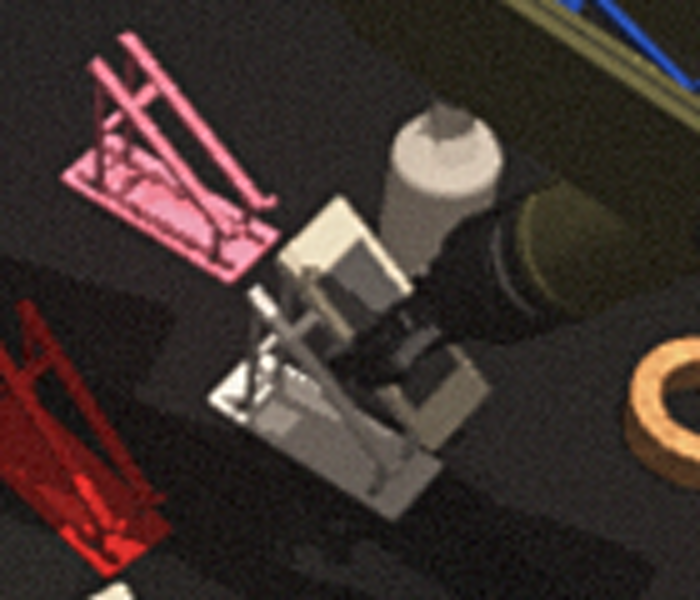

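The plate hangs level with the slope above the empty rack, 66 mm to its top face and centred about 10 mm up-slope, as planned. I lower it in steps.

>>> {"op": "jog_arm", "data": {
  "plan": [
    {"delta_pos": [0.003,0,0.03],"rotation": [0,0,0]},
    {"delta_pos": [0.002,0,0.03],"rotation": [0,0,0]},
    {"delta_pos": [0,0,0.02],"rotation": [0,0,0]},
    {"delta_pos": [0,0,0.016],"rotation": [0,0,0]},
    {"delta_pos": [0,0,0.008],"rotation": [0,0,0]},
    {"delta_pos": [0,0,0.004],"rotation": [0,0,0]},
    {"delta_pos": [0,0,0.002],"rotation": [0,0,0]},
    {"delta_pos": [0,0,0],"rotation": [0,0,0]},
    {"delta_pos": [0,0,0],"rotation": [0,0,0]},
    {"delta_pos": [0,0,0],"rotation": [0,0,0]}
  ]
}}

```text
clock: 25.75
eef_pos: [0.4243, 0.289, 0.0739]
ee_rot: [2.978, 0.087, -0.94]
contact_force: [-0.7, 0.3, -1.5]
width: 0.0588
grip_force: 65.0
```

```bash
cat >> h.py <<'E'
def st():
    from cell import status
    s=status.state();p=s["eef_pos"]+.0196*N-RO;print(round(s["clock"],2),"xs,h mm",(1e3*np.array([p@US,p@N])).round(1),"F up,cross,n",(s["contact_force"]@np.c_[US,-RR[:,1],N]).round(1),"M",s["moment"].round(2))
E
python3 -c "
from h import *
st()"
```

```text
25.75 xs,h mm [6.2 5.4] F up,cross,n [-0.3  0.4 -1.6] M [ 0.06 -0.41  0.01]
```

>>> {"op": "jog_arm", "data": {
  "plan": [
    {"delta_pos": [0,0,0.002],"rotation": [0,0,0]},
    {"delta_pos": [0,0,0.002],"rotation": [0,0,0]},
    {"delta_pos": [0,0,0.002],"rotation": [0,0,0]},
    {"delta_pos": [0,0,0.002],"rotation": [0,0,0]},
    {"delta_pos": [0,0,0],"rotation": [0,0,0]},
    {"delta_pos": [0,0,0],"rotation": [0,0,0]},
    {"delta_pos": [0,0,0],"rotation": [0,0,0]},
    {"delta_pos": [0,0,0],"rotation": [0,0,0]},
    {"delta_pos": [0,0,0],"rotation": [0,0,0]},
    {"delta_pos": [0,0,0],"rotation": [0,0,0]}
  ]
}}

```text
clock: 27.0
eef_pos: [0.4218, 0.2889, 0.0705]
ee_rot: [2.977, 0.087, -0.941]
contact_force: [0.8, 0.4, -1.6]
width: 0.0585
grip_force: 65.0
```

```bash
python3 -c "
from h import *
st()"
```

```text
27.0 xs,h mm [6.3 1.2] F up,cross,n [-1.6  0.4 -0.9] M [ 0.01 -0.39 -0.06]
```

Not yet in contact, so I go down another 2 mm in half-millimetre rows.

>>> {"op": "jog_arm", "data": {
  "plan": [
    {"delta_pos": [0,0,0.001],"rotation": [0,0,0]},
    {"delta_pos": [0,0,0.001],"rotation": [0,0,0]},
    {"delta_pos": [0,0,0.001],"rotation": [0,0,0]},
    {"delta_pos": [0,0,0.001],"rotation": [0,0,0]},
    {"delta_pos": [0,0,0],"rotation": [0,0,0]},
    {"delta_pos": [0,0,0],"rotation": [0,0,0]},
    {"delta_pos": [0,0,0],"rotation": [0,0,0]},
    {"delta_pos": [0,0,0],"rotation": [0,0,0]},
    {"delta_pos": [0,0,0],"rotation": [0,0,0]},
    {"delta_pos": [0,0,0],"rotation": [0,0,0]}
  ]
}}

```text
clock: 28.25
eef_pos: [0.4218, 0.2889, 0.0704]
ee_rot: [2.979, 0.088, -0.938]
contact_force: [4.3, -0.7, 8.4]
width: 0.0587
grip_force: 65.9
```

```bash
python3 -c "
from h import *
st()"
```

```text
28.25 xs,h mm [6.2 1.1] F up,cross,n [ 1.3 -1.   9.3] M [-0.29  0.04  0.12]
```

Contact came at h ≈ 1 mm. I ease off slightly and slide down towards the tabs.

>>> {"op": "jog_arm", "data": {
  "plan": [
    {"delta_pos": [0,0,-0.001],"rotation": [0,0,0]},
    {"delta_pos": [0.002,0,0],"rotation": [0,0,0]},
    {"delta_pos": [0.002,0,0],"rotation": [0,0,0]},
    {"delta_pos": [0.002,0,0],"rotation": [0,0,0]},
    {"delta_pos": [0.002,0,0],"rotation": [0,0,0]},
    {"delta_pos": [0,0,0],"rotation": [0,0,0]},
    {"delta_pos": [0,0,0],"rotation": [0,0,0]},
    {"delta_pos": [0,0,0],"rotation": [0,0,0]},
    {"delta_pos": [0,0,0],"rotation": [0,0,0]},
    {"delta_pos": [0,0,0],"rotation": [0,0,0]}
  ]
}}

```text
clock: 29.5
eef_pos: [0.4245, 0.2892, 0.0685]
ee_rot: [2.978, 0.088, -0.941]
contact_force: [2.2, 0.5, 9.1]
width: 0.0584
grip_force: 65.8
```

```bash
python3 -c "
from h import *
st()"
```

```text
29.5 xs,h mm [2.9 1.1] F up,cross,n [3.3 0.4 8.7] M [-0.17  0.18 -0.01]
```

>>> {"op": "jog_arm", "data": {
  "plan": [
    {"delta_pos": [0,0,-0.0006],"rotation": [0,0,0]},
    {"delta_pos": [0.0015,0,0],"rotation": [0,0,0]},
    {"delta_pos": [0.0015,0,0],"rotation": [0,0,0]},
    {"delta_pos": [0.0015,0,0],"rotation": [0,0,0]},
    {"delta_pos": [0.0015,0,0],"rotation": [0,0,0]},
    {"delta_pos": [0,0,0],"rotation": [0,0,0]},
    {"delta_pos": [0,0,0],"rotation": [0,0,0]},
    {"delta_pos": [0,0,0],"rotation": [0,0,0]},
    {"delta_pos": [0,0,0],"rotation": [0,0,0]},
    {"delta_pos": [0,0,0],"rotation": [0,0,0]}
  ]
}}

```text
clock: 30.75
eef_pos: [0.427, 0.2894, 0.0668]
ee_rot: [2.978, 0.088, -0.941]
contact_force: [1.0, 0.3, 6.8]
width: 0.0583
grip_force: 65.7
```

```bash
python3 -c "
from h import *
st()"
```

```text
30.75 xs,h mm [-0.1  1.1] F up,cross,n [3.1 0.3 6.2] M [-0.18  0.12  0.  ]
```

>>> {"op": "jog_arm", "data": {
  "plan": [
    {"delta_pos": [0,0,-0.0004],"rotation": [0,0,0]},
    {"delta_pos": [0.0015,0,0],"rotation": [0,0,0]},
    {"delta_pos": [0.0015,0,0],"rotation": [0,0,0]},
    {"delta_pos": [0.0015,0,0],"rotation": [0,0,0]},
    {"delta_pos": [0.0015,0,0],"rotation": [0,0,0]},
    {"delta_pos": [0,0,0],"rotation": [0,0,0]},
    {"delta_pos": [0,0,0],"rotation": [0,0,0]},
    {"delta_pos": [0,0,0],"rotation": [0,0,0]},
    {"delta_pos": [0,0,0],"rotation": [0,0,0]},
    {"delta_pos": [0,0,0],"rotation": [0,0,0]}
  ]
}}

```text
clock: 32.0
eef_pos: [0.4276, 0.2894, 0.0664]
ee_rot: [2.976, 0.088, -0.947]
contact_force: [-1.4, 0.4, 10.8]
width: 0.0584
grip_force: 65.8
```

```bash
python3 -c "
from h import *
st()"
```

```text
32.0 xs,h mm [-0.9  1.1] F up,cross,n [7.4 0.5 8.1] M [-0.18  0.83  0.03]
```

The plate is now against the tabs: the push stopped and the up-slope force rose. I relax the push, open, wait, then withdraw.

>>> {"op": "jog_arm", "data": {
  "plan": [
    {"delta_pos": [-0.002,0,-0.0004],"rotation": [0,0,0]},
    {"delta_pos": [-0.0015,0,0],"rotation": [0,0,0]},
    {"delta_pos": [0,0,0],"rotation": [0,0,0]},
    {"delta_pos": [0,0,0],"rotation": [0,0,0]},
    {"delta_pos": [0,0,0],"rotation": [0,0,0]},
    {"delta_pos": [0,0,0],"rotation": [0,0,0]},
    {"delta_pos": [0,0,0],"rotation": [0,0,0]},
    {"delta_pos": [0,0,0],"rotation": [0,0,0]},
    {"delta_pos": [0,0,0],"rotation": [0,0,0]},
    {"delta_pos": [0,0,0],"rotation": [0,0,0]}
  ]
}}

```text
clock: 33.25
eef_pos: [0.4276, 0.2894, 0.0664]
ee_rot: [2.977, 0.088, -0.943]
contact_force: [0.0, -0.4, 5.2]
width: 0.0585
grip_force: 65.5
```

>>> {"op": "jog_arm", "data": {
  "plan": [
    {"delta_pos": [0,0,0],"rotation": [0,0,0]},
    {"delta_pos": [0,0,0],"rotation": [0,0,0]},
    {"delta_pos": [0,0,0],"rotation": [0,0,0]},
    {"delta_pos": [0,0,0],"rotation": [0,0,0]},
    {"delta_pos": [0,0,0],"rotation": [0,0,0]},
    {"delta_pos": [0,0,0],"rotation": [0,0,0]},
    {"delta_pos": [0,0,0],"rotation": [0,0,0]},
    {"delta_pos": [0,0,0],"rotation": [0,0,0]},
    {"delta_pos": [0,0,0],"rotation": [0,0,0]},
    {"delta_pos": [0,0,0],"rotation": [0,0,0]}
  ],
  "jaw": 1
}}

```text
clock: 34.5
eef_pos: [0.4281, 0.2893, 0.0651]
ee_rot: [2.978, 0.087, -0.941]
contact_force: [-0.5, -1.0, -0.2]
width: 0.0852
grip_force: 0.0
```

>>> {"op": "jog_arm", "data": {
  "plan": [
    {"delta_pos": [0,0,-0.01],"rotation": [0,0,0]},
    {"delta_pos": [0,0,-0.02],"rotation": [0,0,0]},
    {"delta_pos": [0,0,-0.04],"rotation": [0,0,0]},
    {"delta_pos": [0,0,-0.05],"rotation": [0,0,0]},
    {"delta_pos": [0,0,-0.05],"rotation": [0,0,0]},
    {"delta_pos": [0,0,-0.05],"rotation": [0,0,0]},
    {"delta_pos": [0,0,-0.05],"rotation": [0,0,0]},
    {"delta_pos": [0,0,0],"rotation": [0,0,0]},
    {"delta_pos": [0,0,0],"rotation": [0,0,0]},
    {"delta_pos": [0,0,0],"rotation": [0,0,0]}
  ]
}}

```text
clock: 35.75
eef_pos: [0.5045, 0.2936, 0.1748]
ee_rot: [2.976, 0.087, -0.944]
contact_force: [0.1, -0.5, 0.0]
width: 0.0854
grip_force: 0.0
```

```bash
python3 - <<'E'
from h import *
from cell import camera
st()
c=camera("scene");d=camera("wrist");im=c["img"]
cv2.imwrite("pics/f.png",cv2.hconcat([cv2.resize(im[90:370,150:410],(371,400)),cv2.resize(d["img"],(420,400))]))
for c in(c,d):
    W=cloud(c).reshape(-1,3);W=W[~np.isnan(W[:,0])];I=np.c_[(W-RO)@US,(W-RO)@(-RR[:,1]),(W-RO)@N]
    m=(abs(I[:,0])<.09)&(abs(I[:,1])<.04)&(I[:,2]>.001)&(I[:,2]<.013)
    A=np.c_[I[m][:,:2],np.ones(m.sum())];s=np.linalg.lstsq(A,I[m][:,2],rcond=None)[0];print(m.sum(),"plane",s.round(4),np.percentile(I[m],[1,99],axis=0).round(4))
    l=loc(W,O[:2],TH);m=(abs(l[:,1])<.02)&(l[:,2]>.13)&(l[:,2]<.175)&(abs(l[:,0]-.15)<.06);print("knob",m.sum(),l[m].mean(0) if m.any() else 0)
E
```

```text
35.75 xs,h mm [ -1.7 134.1] F up,cross,n [-0.  -0.5  0.1] M [-0.02 -0.21  0.  ]
815 plane [-0.0042 -0.0059  0.0067] [[-0.0761 -0.0307  0.0015]
 [ 0.0742  0.0302  0.0124]]
knob 209 [ 0.14090249 -0.00115471  0.15601538]
11194 plane [-0.0029 -0.0039  0.0065] [[-0.0783 -0.029   0.0049]
 [ 0.0706  0.0296  0.0112]]
knob 0 0
```

View pics/f.png

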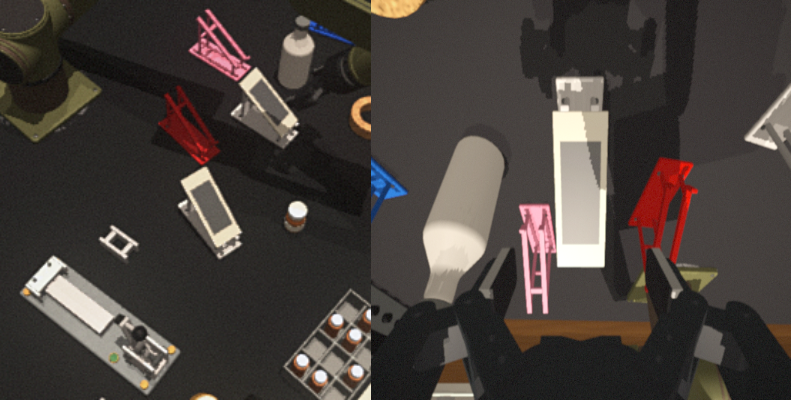

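The plate lies flat and straight on the rails against the tabs. The finger stands up, the used rack is untouched, and the robot is clear, so I hand the job in.

```bash
python3 -c "
from cell import workorder
print(workorder.close_job())"
```

```text
the job is handed in; nothing more can be done
None
```

The finger is up and staying up by itself, the plate lies coated face up on the empty rack against both tabs, and I handed the job in at about 36 s; the hand-in call did not say whether it passed.

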